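Open the catch box and send the film can down the chute

TASK

Flip the catch box's hinged lid up and over past upright, so that it leans back on its stays and stays open by itself. Then push the film can that stands before the mouth of the chute over the edge of the shelf, so that it goes down the chute and comes to rest in the open box. Do it all with the fingertips: do not pinch, lift or carry the can or grip the lid, and leave the spare film can and the other things standing around undisturbed.

Things in the scene. Friction and masses are not known exactly. Their poses are not given: they have to be found in the camera images.
- station: The fixed loading station in one piece: pine catch box (140 x 150 mm outside, 85 mm high, walls and floor 10 mm), painted pine shelf, and the galvanised chute between them. Origin: on the table under the box's centre; x points to the lid's hinge, away from the robot and to its left, y from the box up the chute to the shelf, z up. Two thin steel stays behind the box carry the open lid.
- lid (a joint): Angle of the box's lid: 0 shut, growing as it swings up and over towards the station's +x about the box's back rim; 1.57 upright, 2.0 on its stays. Only gravity holds it: below about 1.4 it falls shut, above about 1.6 it falls open. A pine board 162 x 150 x 10 mm, about 0.15 kg, no handle or latch, two battens 4 mm high on top. About 1 N up at the front edge opens it.
- lid_front (a point): Middle of the lid's lower front edge (moves with the lid), 162 mm from the hinge axis. Shut, it is 85 mm above the table and stands 22 mm proud of the box's front wall over the box's whole width: room for a fingertip from below. Its axes turn with the lid; shut they equal the station's.
- lid_hinge (a point): Middle of the lid's hinge axis, on top of the box's back wall, 85 mm above the table. The axis lies along the station's y; the lid's underside turns about this line. Axes as the station's.
- box_floor (a point): Centre of the inner floor of the catch box (inside 120 x 130 mm), 10 mm above the table.
- chute_head (a point): Middle of the chute's upper end, at the shelf's edge and level with its top. Chute floor 72 mm wide, sloping down at 39 degrees towards -y of the station, side walls about 30 mm high. Two flared cheeks 26 mm high stand on the shelf either side, from 74 mm apart at the edge to 110 mm apart 40 mm back from it.
- shelf_top (a point): Middle of the painted shelf's top, 185 mm above the table. The board is 230 mm (station x) by 220 mm (station y), from the chute's edge (110 mm to -y of this point) to the far end; an upstand 32 mm high and 14 mm thick runs along its back (+x) edge. Axes as the station's.
- chute_mid (a point): Middle of the chute floor, half way down, 143 mm above the table.
- chute_foot (a point): Middle of the chute's lower end, 101 mm above the table, 6 mm outside the side wall of the box and just above the shut lid. What slides down drops off here over the side wall into the box.
- film_can: The film can to send down: red plastic, 31 mm across, 51 mm high, cap (top 7 mm) 34 mm across, about 32 g, upright on the shelf before the chute's mouth, 50 to 75 mm back from the edge, up to 30 mm off the middle. Origin: centre of its underside, z up its axis. It slides upright when pushed 10 to 20 mm above the shelf and tips into the chute once its middle passes the edge.
- film_can_center (a point): Centre of the film can, half way up (25.5 mm above its underside).
- spare_can: A second red film can of the same kind, upright at the far (+y), back (+x) corner of the shelf: leave it. Origin: centre of its underside.
- slide_mount: Dark glass slide mount, 50 x 50 x 4 mm, lying near the middle of the far (+y) end of the shelf: leave it. Origin: centre of its underside.
- slide_viewer: Brass slide viewer, 85 x 75 x 60 mm with an eyepiece 22 mm long, on the table before the box and to its right: leave it. Origin: centre of its underside.
- release_plate: Silver tripod quick-release plate, 52 x 40 x 8 mm with a screw 11 mm high, lying on the table in front of the chute: leave it. Origin: centre of its underside.
- loupe: Black loupe, 44 mm across and 46 mm high, on the table close to the right (station -y) of the box: leave it. Origin: centre of its underside.
- camera_lens: Black camera lens standing on its mount, 71 mm across and 58 mm high, on the table behind the chute: leave it. Origin: centre of its underside.
Mind the look-alikes: they are no part of the job. Leave any purple or yellow look-alike of the film_can alone.

How it is judged:
On the way, in this order (a step that is already met when the one before it is completed fails the run):
1. the lid has gone past upright and leans open on its stays, the can still on the shelf (value of joint lid above 1.85 rad and height (world z) of film_can_center above 0.195 m), for 0.2 s.
2. the film can goes down the chute (distance between film_can_center and chute_mid below 0.055 m and y of film_can_center in the frame of station between 0.085 and 0.17 m).
At the end, for the whole second after the job is handed in: The lid stands open past 1.85 rad (106 degrees), at rest and held by gravity alone; the film can lies at rest inside the catch box (its centre within the box's walls and less than 60 mm above the table) (value of joint lid above 1.85 rad and velocity of joint lid between -0.1 and 0.1 rad/s and x of film_can_center in the frame of station between -0.06 and 0.06 m and y of film_can_center in the frame of station between -0.065 and 0.065 m and height (world z) of film_can_center below 0.06 m and linear speed of film_can below 0.05 m/s); the robot touches nothing.
It fails at once if the film can is lifted (its centre more than 25 mm above where it stood) (height (world z) of film_can_center above 0.2355 m).
It fails at once if the film can is pinched or struck (more than 12 N from the fingers) (contact force between the fingers and film_can above 12 N).
It fails at once if the lid is gripped or forced (more than 25 N from the fingers) (contact force between the fingers and lid above 25 N).
It fails at once if a bystander is disturbed (moved more than 15 mm) (distance of any of spare_can, slide_mount, slide_viewer, release_plate, loupe, camera_lens from where it was at the start of the episode above 0.015 m).
It also fails if it takes over 62 s, if anything falls off the work surface, if the arm or the gripper's body presses on something with over 40 N, if the wrist force passes 120 N, or if a joint passes its speed limit or range.

ROBOT

A 7-joint arm with a two-finger parallel gripper is mounted at the origin on the work surface. World frame = base frame: x ahead of the robot, y to its left, z up, the work surface at z = 0. Lengths are in m, angles in rad, forces in N, time in s.
With the tool pointing down it reaches from about 0.425 to 1.025 m from the base axis. Payload 9.4 kg.
Tool frame: the origin (TCP) lies at the centre of the arm's flange, where the gripper is bolted on; the fingertips stand 186 mm ahead of it and the grasp point (between the pads) lies 167 mm ahead of it; x points along the fingers, y is the direction in which the jaws open and shut, and the axes are right-handed (so a half turn about x gives the same grasp; the last joint's range is limited). The gripper opens to 93 mm and grips with 3 to 60 N. Pads are 15 mm wide; open, the fingers measure 128 mm over their backs; the gripper's body (75 mm by 188 mm) begins 65 mm behind the grasp point.
Start: joints at [1.094, 0.599, -0.003, 1.599, 0.002, 0.943, -0.08], TCP at [0.282, -0.668, 0.405] pointing down, gripper open.
Joint ranges: [-2.57, 2.57], [-0.35, 1.97], [-1.29, 1.29], [0.11, 2.56], [-1.05, 4.19], [0.11, 1.86], [-2.63, 2.63]. Speed limits (rad/s): [2.22, 2.22, 3.01, 3.01, 3.14, 3.14, 3.14].

INTERFACE

Orientations are given as a rotation vector (axis times angle).
In Python, from workcell import ctrl gives the robot as it stands.
- The arm moves only by the tool servo_tool, never from a script. Its argument "plan" is a list that holds one entry, the list of rows, each a list of 7 numbers: the turn, a rotation vector about the tool's x, y, z in rad, then the shift along the tool's x, y, z in cm, then the finger opening in cm, from 0 to 9.3. A call has 1 to 5 rows; each row shifts and turns the commanded pose from where the row before left it, along the tool's axes as they then stand; what a row does not reach is not made up. A row lasts 1/10 s, in which the tool goes at most 50 mm and 8.59 degrees, less where a joint would pass 70% of its speed; a pose out of reach is approached as far as the arm can. A call with a gripper value outside its range is refused whole. The fingers move at their own pace and stop on an object; the grip force is fixed at half the most. Time passes only in rows, so rows that do not move let the fingers close. It gives the time, the measured TCP pose, the force and the opening at its end, in the units of the state.
- ctrl.get_state(): the state, without advancing time (a new reading comes with each control period).
- ctrl.read_camera(name): name is "scene" or "top" or "wrist"; returns (picture, depth): 400x640x3 uint8, blue, green, red; 400x640 float32, m along the optical axis (not along the pixel's ray), 0 where there is no reading.
- ctrl.camera_params(name): a dict with "K" (3x3 intrinsics, pixels), "T" (4x4, takes a point from camera to world coordinates); the wrist camera has in their place "hand_eye" (4x4, takes a point from camera to tool coordinates, whose origin is the TCP and whose axes are the tool frame's). Camera axes: x right, y down, z forward; pixel columns grow to the right and rows downward; lengths in m; the calibration is good to about 2 mm. A picture is of the moment at which its call begins: read the wrist's pose just before it. camera_params takes no time and is no camera call.
- ctrl.sign_off(): hands the job in, once; it reports no verdict.
Trained networks look in the newest picture that a camera, given by its name, has taken for a name from the list of things; names that differ only in an ending like _2 or _b are one class to them, and where a whole thing is asked for, a point or a joint stands for the part that bears it (a point fixed in the world has none). Each returns a list of dicts, best first, with "p" (0 to 1); they miss things now and then, are a little off and sometimes report something else, mostly with a low value. They report only what shows in the picture. A call takes as long as a camera call. They do not tell look-alikes from the thing itself.
- ctrl.find_in(thing, camera): "point" ([column, row] as shares, 0 to 1, of the picture: columns of its width, rows of its height, amid what is visible of it).
- ctrl.trace(thing, camera): "pixels" (400x640 bool, what is visible of it) and "point" ([column, row] as shares, 0 to 1, of the picture: columns of its width, rows of its height, amid what is visible of it).
- ctrl.landmark_of(thing, camera): "point" ([column, row] as shares, 0 to 1, of the picture: columns of its width, rows of its height: a listed point, or the origin of a listed thing).
The state is a dict: "time_s": time; "joint_pos": joint angles; "dq": joint speeds; "joint_torque": joint torques, N m; "position": TCP position; "tcp_rot": TCP orientation; "force": force on the tool from outside, world axes, zero at the start; "torque": the same for the moment, N m; "width": finger opening in m.
Only numpy, scipy, OpenCV 4.12 (cv2) and the standard library are available. Lean on these libraries where they do the work, as an engineer would, in place of code of your own. Each camera call takes 0.05 s, during which the arm holds its last target.

## Working session

There is one attempt and no reset: what is moved stays moved. The work goes in short steps, Python scripts to look and compute and a tool call to move; the robot and the scene stay as the last step left them, time stands still between calls to the robot, and variables do not carry over. Pictures are saved under pics/ and viewed, and the job is handed in when it is done.

Besides the shell and the picture viewer there is one more tool, called as name([rows], argument=value, ...), one row to a line, values as JSON. servo_tool: Moves the arm, as the interface text tells. Its arguments: {"type":"object","properties":{"plan":{"type":"array","items":{"type":"array","items":{"type":"array","items":{"type":"number"}}}}},"required":["plan"]}

```bash
mkdir -p pics; ls; cat > h.py <<'E'
import numpy as np,cv2
from scipy.spatial.transform import Rotation as R
from workcell import ctrl
def T(cam,st=None):
    p=ctrl.camera_params(cam)
    if 'T' in p: return np.array(p['K']),np.array(p['T'])
    st=st or ctrl.get_state()
    M=np.eye(4);M[:3,:3]=R.from_rotvec(st['tcp_rot']).as_matrix();M[:3,3]=st['position']
    return np.array(p['K']),M@np.array(p['hand_eye'])
def px2w(K,M,u,v,d):
    c=np.array([(u-K[0,2])/K[0,0]*d,(v-K[1,2])/K[1,1]*d,d,1]);return (M@c)[:3]
def ray_z(K,M,u,v,z):
    d=M[:3,:3]@np.array([(u-K[0,2])/K[0,0],(v-K[1,2])/K[1,1],1]);o=M[:3,3];return o+d*(z-o[2])/d[2]
def proj(K,M,p):
    c=np.linalg.inv(M)@np.append(p,1);return (K@c[:3])[:2]/c[2]
E
python3 - <<'E'
from h import *
print(ctrl.get_state())
for c in ['scene','top','wrist']:
    st=ctrl.get_state();im,d=ctrl.read_camera(c);K,M=T(c,st);cv2.imwrite(f'pics/{c}0.png',im);np.savez(f'pics/{c}0.npz',d=d,K=K,M=M)
    print(c,K.tolist(),M.round(3).tolist())
E
```

```text
pics
{'time_s': 0.0, 'joint_pos': array([ 1.09428475,  0.6001229 , -0.00254937,  1.60013133,  0.00180202,
        0.94289712, -0.07980288]), 'dq': array([ 0.00021448,  0.00096181,  0.00028378, -0.00013757, -0.00046153,
       -0.00063165,  0.00198694]), 'joint_torque': array([ 1.05275842e-03, -7.65046477e+01,  1.49753474e+00, -2.52341849e+01,
       -5.24556998e-02,  1.68372615e-02,  1.29419614e-04]), 'position': array([ 0.28213358, -0.66763095,  0.40386074]), 'tcp_rot': array([ 2.00186813,  0.40728254, -2.00277932]), 'force': array([ 0.48986741, -0.1957944 ,  0.00050005]), 'torque': array([-0.04427675, -0.00822023,  0.03430826]), 'width': 0.09309569548208647}
scene [[511.18489273832864, 0.0, 320.94657599046263], [0.0, 511.18489273832864, 205.23582366130225], [0.0, 0.0, 1.0]] [[0.611, 0.607, -0.508, 1.152], [0.791, -0.455, 0.409, -0.597], [0.017, -0.652, -0.758, 1.05], [0.0, 0.0, 0.0, 1.0]]
top [[387.8611374874559, 0.0, 320.96296329500865], [0.0, 387.8611374874559, 207.72782632694523], [0.0, 0.0, 1.0]] [[0.084, -0.974, 0.212, 0.36], [-0.996, -0.082, 0.019, -0.105], [-0.001, -0.213, -0.977, 1.01], [0.0, 0.0, 0.0, 1.0]]
wrist [[282.0451808631067, 0.0, 320.52093406111993], [0.0, 282.0451808631067, 205.4923854627109], [0.0, 0.0, 1.0]] [[0.389, -0.884, -0.257, 0.354], [-0.921, -0.374, -0.107, -0.638], [-0.002, 0.278, -0.96, 0.384], [0.0, 0.0, 0.0, 1.0]]
```

View pics/scene0.png

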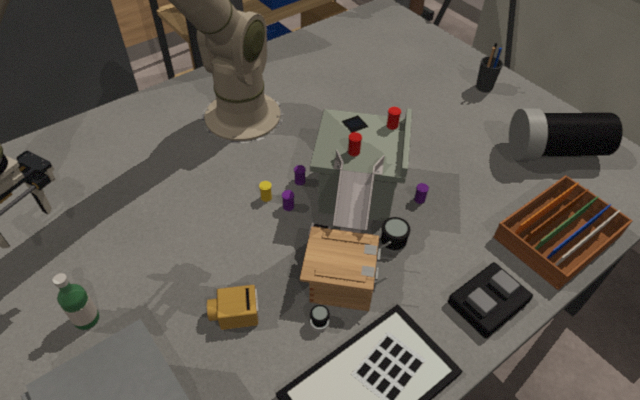

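View pics/top0.png

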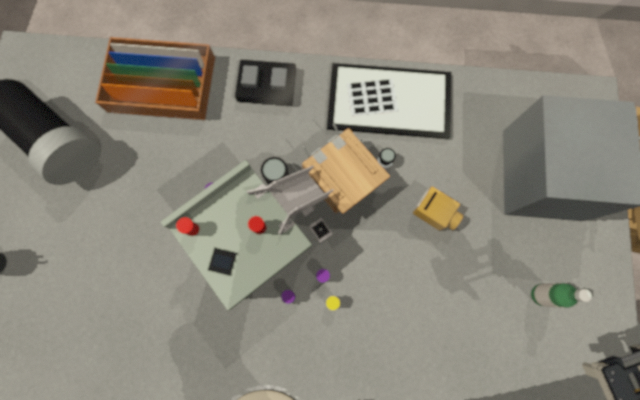

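```bash
python3 - <<'E'
from h import *
for c in ['scene','top']:
    ctrl.read_camera(c)
    z=np.load(f'pics/{c}0.npz');K,M,d=z['K'],z['M'],z['d']
    for t,h in [('lid_front',.085),('lid_hinge',.085),('chute_head',.185),('shelf_top',.185),('chute_mid',.143),('chute_foot',.101),('station',0),('film_can',.185),('film_can_center',.2105),('spare_can',.185),('slide_mount',.185),('slide_viewer',0),('release_plate',0),('loupe',0),('camera_lens',0)]:
        for r in ctrl.landmark_of(t,c)[:3]:
            u,v=r['point'][0]*640,r['point'][1]*400
            print(c,t,round(r['p'],2),int(u),int(v),ray_z(K,M,u,v,h).round(4))
print(ctrl.get_state()['time_s'])
E
```

```text
scene lid_hinge 0.88 372 261 [ 0.7109 -0.0851  0.085 ]
scene chute_head 0.9 359 174 [ 0.5526 -0.0006  0.185 ]
scene shelf_top 0.82 360 139 [0.4607 0.0825 0.185 ]
scene chute_mid 0.92 353 196 [ 0.5684 -0.0284  0.143 ]
scene chute_mid 0.47 375 258 [ 0.735  -0.1065  0.143 ]
scene chute_foot 0.58 351 226 [ 0.6116 -0.0681  0.101 ]
scene station 0.56 341 282 [ 0.6704 -0.1406  0.    ]
scene film_can 0.76 301 185 [ 0.499 -0.131  0.185]
scene film_can 0.76 266 194 [ 0.4726 -0.2083  0.185 ]
scene film_can 0.7 352 150 [0.479  0.0405 0.185 ]
scene film_can_center 0.79 352 143 [0.4802 0.0377 0.2105]
scene film_can_center 0.78 289 201 [ 0.5408 -0.1925  0.2105]
scene film_can_center 0.76 262 190 [ 0.4782 -0.2221  0.2105]
scene spare_can 0.83 392 124 [0.4662 0.187  0.185 ]
scene slide_mount 0.51 353 122 [0.3998 0.1115 0.185 ]
scene slide_viewer 0.79 236 311 [ 0.5875 -0.3814  0.    ]
scene slide_viewer 0.3 352 153 [0.3448 0.1668 0.    ]
scene release_plate 0.55 315 234 [ 0.52   -0.1037  0.    ]
scene loupe 0.7 317 325 [ 0.7259 -0.2549  0.    ]
scene camera_lens 0.8 391 241 [0.6538 0.0383 0.    ]
top 
[... 570 characters left out ...]

top film_can 0.84 259 224 [0.4907 0.0386 0.185 ]
top film_can 0.64 330 300 [ 0.3456 -0.1257  0.185 ]
top film_can 0.57 215 192 [0.5534 0.1446 0.185 ]
top film_can_center 0.71 256 225 [0.4852 0.0419 0.2105]
top film_can_center 0.69 331 302 [ 0.3424 -0.1282  0.2105]
top film_can_center 0.66 322 272 [ 0.4004 -0.105   0.2105]
top spare_can 0.77 192 229 [0.4676 0.1828 0.185 ]
top slide_mount 0.85 218 260 [0.407  0.1172 0.185 ]
top slide_viewer 0.71 427 212 [ 0.5903 -0.3704  0.    ]
top release_plate 0.51 320 230 [ 0.5176 -0.0902  0.    ]
top loupe 0.56 386 160 [ 0.7251 -0.2531  0.    ]
top camera_lens 0.66 273 174 [0.6612 0.051  0.    ]
top camera_lens 0.26 340 177 [ 0.6664 -0.1317  0.    ]
1.75
```

```bash
cat >> h.py <<'E'
from scipy.optimize import least_squares
S={'lid_front':(-.092,0,.085),'lid_hinge':(.07,0,.085),'chute_head':(0,.185,.185),'chute_foot':(0,.081,.101),'chute_mid':(0,.133,.143),'shelf_top':(0,.295,.185),'station':(0,0,0)}
E
python3 - <<'E'
from h import *
o={'scene':dict(lid_hinge=(372,261),chute_head=(359,174),shelf_top=(360,139),chute_mid=(353,196),chute_foot=(351,226),station=(341,282)),
'top':dict(lid_front=(367,193),lid_hinge=(325,145),chute_head=(282,200),shelf_top=(238,236),chute_mid=(297,194),chute_foot=(315,184),station=(342,179))}
KM={c:(np.load(f'pics/{c}0.npz')['K'],np.load(f'pics/{c}0.npz')['M']) for c in o}
def W(q,p):
    c,s=np.cos(q[2]),np.sin(q[2]);return np.array([q[0]+c*p[0]-s*p[1],q[1]+s*p[0]+c*p[1],p[2]])
def f(q): return np.concatenate([proj(*KM[c],W(q,S[n]))-np.array(uv) for c in o for n,uv in o[c].items()])
r=least_squares(f,[.66,-.13,.8],loss='soft_l1',f_scale=2);print(r.x,r.fun.reshape(-1,2).round(1).tolist())
q=r.x
# overlay
import itertools
for c in o:
    im=cv2.imread(f'pics/{c}0.png');K,M=KM[c]
    def poly(ps,col=(0,255,0)):
        P=np.array([proj(K,M,W(q,p))*2 for p in ps]).astype(int);cv2.polylines(im2,[P],True,col,1)
    im2=cv2.resize(im,None,fx=2,fy=2)
    poly([(-.092,-.075,.095),(.07,-.075,.095),(.07,.075,.095),(-.092,.075,.095)])
    poly([(-.115,.185,.185),(.115,.185,.185),(.115,.405,.185),(-.115,.405,.185)],(255,0,0))
    poly([(-.036,.185,.185),(.036,.185,.185),(.036,.081,.101),(-.036,.081,.101)],(0,0,255))
    x0,y0=(500,180) if c=='scene' else (300,200)
    cv2.imwrite(f'pics/ov_{c}.png',im2[y0:y0+450,x0:x0+520])
E
```

```text
[ 0.66824005 -0.13221249  0.76105575] [[3.7, 2.6], [-2.2, -2.4], [1.4, 1.7], [0.2, 3.5], [-1.4, 1.6], [2.3, -2.4], [-0.8, 2.2], [-0.2, 1.7], [-2.6, 3.6], [0.6, -1.1], [2.2, -0.1], [2.0, 1.2], [-1.3, -1.8]]
```

```bash
python3 -c "
import cv2,numpy as np
a=cv2.imread('pics/ov_scene.png');b=cv2.imread('pics/ov_top.png')
cv2.imwrite('pics/ov.png',cv2.resize(np.hstack([a,b]),(800,346)))"
```

```text
(no output)
```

View pics/ov.png

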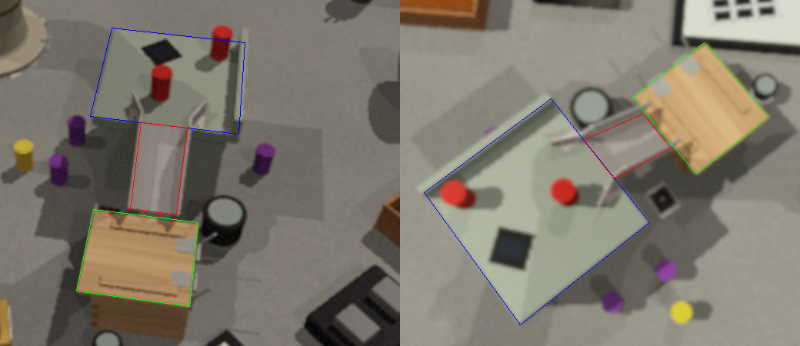

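```bash
cat >> h.py <<'E'
Q=np.array([0.668,-0.132,0.761])
def W(p,q=Q):
    c,s=np.cos(q[2]),np.sin(q[2]);return np.array([q[0]+c*p[0]-s*p[1],q[1]+s*p[0]+c*p[1],p[2]])
def Sx(p,q=Q):
    c,s=np.cos(q[2]),np.sin(q[2]);d=np.asarray(p)[:2]-q[:2];return np.array([c*d[0]+s*d[1],-s*d[0]+c*d[1],p[2]])
RS=R.from_euler('z',Q[2])
def ori(tx,ty):  # station-frame axes
    tx=np.array(tx,float);tx/=np.linalg.norm(tx);ty=np.array(ty,float);ty-=tx*(tx@ty);ty/=np.linalg.norm(ty)
    return RS*R.from_matrix(np.c_[tx,ty,np.cross(tx,ty)])
TIP=.186
def plan(p0,R0,wps,opening,vmax=.045,wmax=.13):
    """wps: list of (tip in station frame, R). prints rows in tool frame"""
    rows=[]
    for tip,Rt in wps:
        pt=W(tip)-Rt.apply([TIP,0,0])
        w=(R0.inv()*Rt).as_rotvec();n=int(max(1,np.ceil(np.linalg.norm(w)/wmax-.05),np.ceil(np.linalg.norm(pt-p0)/vmax-.05)))
        p=p0;Rc=R0
        for i in range(n):
            d=np.round(Rc.inv().apply((pt-p)/(n-i))*100,2);ww=np.round((Rc.inv()*Rt).as_rotvec()/(n-i),3)
            rows.append([float(x) for x in (*ww,*d,opening)])
            p=p+Rc.apply(d/100);Rc=Rc*R.from_rotvec(ww)
        p0,R0=p,Rc
    for k in range(0,len(rows),5): print(rows[k:k+5])
    return p0,R0
def cur():
    s=ctrl.get_state();return np.array(s['position']),R.from_rotvec(s['tcp_rot'])
def rep():
    s=ctrl.get_state();p,r=cur();print('t',round(s['time_s'],2),'tip_st',Sx(p+r.apply([TIP,0,0])).round(4),'F',s['force'].round(1),'w',round(s['width'],3)); print((RS.inv()*r).as_matrix().round(2).tolist())
E
python3 - <<'E'
from h import *
rep();p,r=cur()
c=np.sqrt(.5)
for sg in (1,-1):
    A=ori((c,0,-c),(0,sg,0));print(sg,np.degrees((r.inv()*A).magnitude()))
for n,t in dict(can=(.484,.04,0),spare=(.467,.185,0),mount=(.4035,.1145,0),viewer=(.589,-.376,0),plate=(.519,-.097,0),loupe=(.7255,-.254,0)).items(): print(n,Sx(t).round(3))
E
```

```text
t 1.75 tip_st [-0.6489 -0.122   0.2187] F [ 0.2  0.7 -0.2] w 0.093
[[-0.0, -0.35, -0.94], [0.0, -0.94, 0.35], [-1.0, 0.0, 0.0]]
1 160.89708438078273
-1 49.30688193657427
can [-0.015  0.251  0.   ]
spare [0.073 0.368 0.   ]
mount [-0.022  0.361  0.   ]
viewer [-0.225 -0.122  0.   ]
plate [-0.084  0.128  0.   ]
loupe [-0.042 -0.128  0.   ]
```

```bash
python3 - <<'E'
from h import *
z=np.load('pics/top0.npz');K,M,d=z['K'],z['M'],z['d']
for u,v in [(585,295),(566,294),(545,293),(550,130),(510,205),(520,110),(620,380),(440,205),(455,220),(430,195),(333,303),(322,276),(288,296)]:
    w=px2w(K,M,u,v,d[v,u]);print(u,v,w.round(3),'st',Sx(w).round(3))
E
```

```text
585 295 [ 0.401 -0.661  0.17 ] st [-0.558 -0.199  0.17 ]
566 294 [ 0.402 -0.645  0.131] st [-0.546 -0.188  0.131]
545 293 [ 0.403 -0.633  0.07 ] st [-0.537 -0.18   0.07 ]
550 130 [ 0.756 -0.585  0.2  ] st [-0.248 -0.389  0.2  ]
510 205 [ 0.619 -0.569  0.039] st [-0.337 -0.283  0.039]
520 110 [ 0.908 -0.621 -0.001] st [-0.164 -0.52  -0.001]
620 380 [ 0.264 -0.593  0.345] st [-0.611 -0.055  0.345]
440 205 [ 0.599 -0.384  0.059] st [-0.224 -0.135  0.059]
455 220 [ 0.564 -0.423  0.056] st [-0.276 -0.139  0.056]
430 195 [ 0.622 -0.358  0.061] st [-0.189 -0.132  0.061]
333 303 [ 0.337 -0.136  0.048] st [-0.242  0.226  0.048]
322 276 [ 0.399 -0.104  0.052] st [-0.176  0.206  0.052]
288 296 [ 0.344 -0.026  0.054] st [-0.161  0.3    0.054]
```

```bash
python3 - <<'E'
from h import *
p,r=cur();c=np.sqrt(.5);A=ori((c,0,-c),(0,-1,0))
p,r=plan(p,r,[((-.47,.01,.28),r),((-.25,.01,.20),A)],0)
print('--');plan(p,r,[((-.13,.01,.05),A),((-.082,.01,.050),A)],0)
E
```

```text
[[0.0, 0.0, 0.0, -1.02, -3.11, -2.01, 0.0], [0.0, 0.0, 0.0, -1.02, -3.11, -2.01, 0.0], [0.0, 0.0, 0.0, -1.02, -3.11, -2.01, 0.0], [0.0, 0.0, 0.0, -1.02, -3.11, -2.01, 0.0], [0.0, 0.0, 0.0, -1.02, -3.11, -2.02, 0.0]]
[[0.0, 0.0, 0.0, -1.03, -3.12, -2.01, 0.0], [-0.049, 0.111, -0.02, 1.92, -0.45, -1.18, 0.0], [-0.049, 0.111, -0.02, 2.05, -0.35, -0.98, 0.0], [-0.049, 0.111, -0.02, 2.15, -0.27, -0.76, 0.0], [-0.049, 0.111, -0.02, 2.23, -0.19, -0.53, 0.0]]
[[-0.049, 0.111, -0.021, 2.28, -0.13, -0.29, 0.0], [-0.049, 0.111, -0.02, 2.3, -0.07, -0.04, 0.0], [-0.048, 0.111, -0.02, 2.29, -0.03, 0.21, 0.0]]
--
[[0.0, -0.0, -0.0, 3.82, -0.0, 0.42, 0.0], [0.0, -0.0, -0.0, 3.82, -0.0, 0.43, 0.0], [0.0, -0.0, -0.0, 3.82, -0.0, 0.42, 0.0], [0.0, -0.0, -0.0, 3.82, -0.0, 0.43, 0.0], [0.0, -0.0, -0.0, 3.81, -0.01, 0.42, 0.0]]
[[0.0, -0.0, -0.0, 1.7, 0.0, -1.7, 0.0], [0.0, -0.0, -0.0, 1.7, 0.0, -1.69, 0.0]]
```

servo_tool([
  [[0,0,0,-1.02,-3.1,-2.0,0],[0,0,0,-1.02,-3.1,-2.0,0],[0,0,0,-1.02,-3.1,-2.0,0],[0,0,0,-1.02,-3.1,-2.0,0],[0,0,0,-1.02,-3.1,-2.0,0]],
])

```text
time_s: 2.25
position: [0.3141, -0.4846, 0.4562]
tcp_rot: [2.002, 0.405, -2.002]
force: [0.3, 0.2, 0.2]
width: 0.0577
```

servo_tool([
  [[0,0,0,-1.0,-3.1,-2.0,0],[-0.049,0.111,-0.02,1.92,-0.45,-1.18,0],[-0.049,0.111,-0.02,2.05,-0.35,-0.98,0],[-0.049,0.111,-0.02,2.15,-0.27,-0.76,0],[-0.049,0.111,-0.02,2.23,-0.19,-0.53,0]],
])

```text
time_s: 2.75
position: [0.3574, -0.4144, 0.389]
tcp_rot: [2.322, 0.755, -1.468]
force: [-0.1, -0.4, -0.9]
width: 0.0174
```

servo_tool([
  [[-0.049,0.111,-0.02,2.28,-0.13,-0.29,0],[-0.049,0.111,-0.02,2.3,-0.07,-0.04,0],[-0.049,0.111,-0.02,2.29,-0.03,0.21,0],[0,0,0,0,0,0,0]],
])

```text
time_s: 3.15
position: [0.3836, -0.3891, 0.3283]
tcp_rot: [2.481, 0.993, -1.023]
force: [-1.2, -0.8, -0.2]
width: 0.0004
```

```bash
python3 - <<'E'
from h import *
rep();st=ctrl.get_state();print(st['joint_pos'].round(2))
im,d=ctrl.read_camera('wrist');cv2.imwrite('pics/w1.png',im)
K,M=T('wrist',st);np.savez('pics/w1.npz',d=d,K=K,M=M)
for n in ('lid_front','lid_hinge','station','chute_foot'):
    for x in ctrl.landmark_of(n,'wrist')[:2]:
        u,v=x['point'][0]*640,x['point'][1]*400;print(n,x['p'],u,v,Sx(ray_z(K,M,u,v,S[n][2])).round(4),'exp',S[n])
p,r=cur();c=np.sqrt(.5);A=ori((c,0,-c),(0,-1,0))
plan(p,r,[((-.13,.01,.05),A),((-.082,.01,.050),A)],0)
E
```

```text
t 3.15 tip_st [-0.2511  0.0103  0.1974] F [-1.2 -0.8 -0.2] w 0.0
[[0.71, -0.0, -0.7], [0.0, -1.0, 0.0], [-0.7, -0.0, -0.71]]
[ 1.32  0.64 -0.64  2.06 -0.74  0.66  0.59]
lid_front 0.72 327.87199999999996 159.20000000000002 [-0.0885  0.0006  0.085 ] exp (-0.092, 0, 0.085)
lid_hinge 0.79 326.27200000000005 77.0 [0.0717 0.001  0.085 ] exp (0.07, 0, 0.085)
station 0.8 324.928 148.2 [0.0024 0.0028 0.    ] exp (0, 0, 0)
station 0.49 66.112 37.28 [0.3281 0.5848 0.    ] exp (0, 0, 0)
chute_foot 0.9 268.928 98.0 [0.0058 0.0813 0.101 ] exp (0, 0.081, 0.101)
[[0.0, 0.001, -0.001, 3.85, -0.03, 0.41, 0.0], [0.001, 0.001, -0.001, 3.85, -0.02, 0.42, 0.0], [0.0, 0.0, -0.0, 3.85, -0.02, 0.42, 0.0], [0.001, 0.001, -0.001, 3.84, -0.02, 0.42, 0.0], [0.0, 0.0, -0.0, 3.85, -0.01, 0.43, 0.0]]
[[0.0, 0.0, -0.0, 1.7, -0.0, -1.7, 0.0], [0.0, 0.0, -0.0, 1.69, -0.0, -1.69, 0.0]]
```

View pics/w1.png

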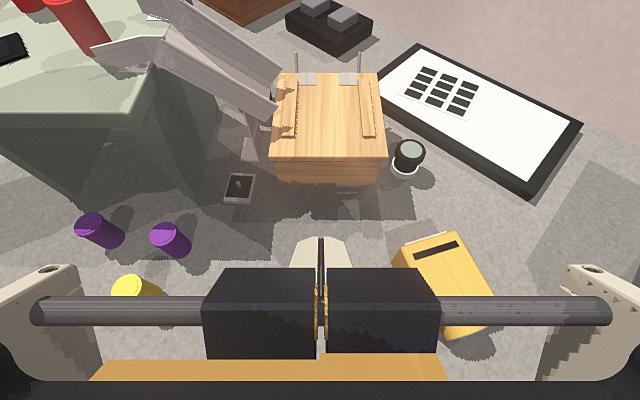

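servo_tool([
  [[0,0,0,3.85,-0.02,0.42,0],[0,0,0,3.85,-0.02,0.42,0],[0,0,0,3.85,-0.02,0.42,0],[0,0,0,3.85,-0.02,0.42,0],[0,0,0,3.85,-0.02,0.42,0]],
])

```text
time_s: 3.9
position: [0.473, -0.3043, 0.1805]
tcp_rot: [2.471, 0.985, -1.025]
force: [0.0, -0.4, 0.2]
width: 0.0003
```

servo_tool([
  [[0,0,0,0.9,0,-0.9,0],[0,0,0,0.9,0,-0.9,0],[0,0,0,0.9,0,-0.9,0],[0,0,0,0.8,0,-0.8,0],[0,0,0,0,0,0,0]],
])

```text
time_s: 4.4
position: [0.5089, -0.2697, 0.1826]
tcp_rot: [2.472, 0.988, -1.02]
force: [-0.4, -0.8, -0.8]
width: 0.0004
```

```bash
python3 - <<'E'
from h import *
rep();st=ctrl.get_state();print(st['joint_pos'].round(2))
im,d=ctrl.read_camera('wrist');im2,_=ctrl.read_camera('scene')
cv2.imwrite('pics/w2.png',np.vstack([im[60:],cv2.resize(im2[180:360,180:500],(640,360))])[:600])
E
```

```text
t 4.4 tip_st [-0.0785  0.0095  0.0511] F [-0.4 -0.8 -0.8] w 0.0
[[0.71, 0.0, -0.71], [-0.0, -1.0, -0.0], [-0.71, 0.01, -0.71]]
[ 1.12  0.98 -0.85  2.11 -0.98  0.11  0.78]
```

View pics/w2.png

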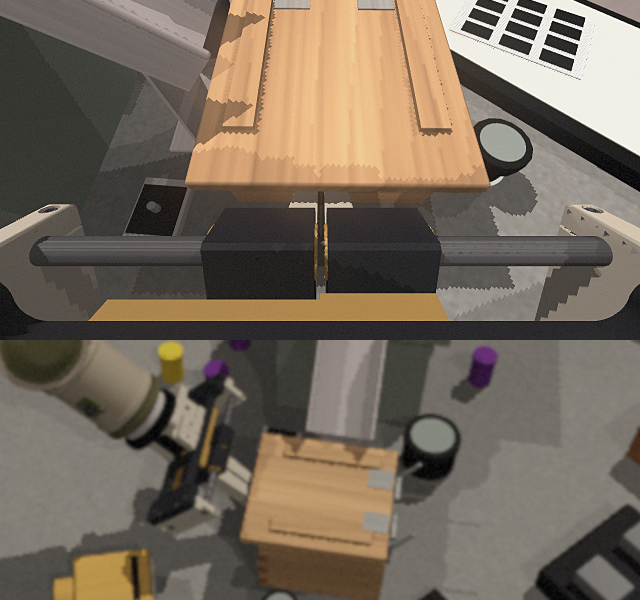

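```bash
cat >> h.py <<'E'
c45=np.sqrt(.5)
def lidtip(deg,s=.02,H=(.072,.085),y=.0095):
    t=np.radians(deg)
    if deg<=45: C=np.array([H[0]-.162*np.cos(t),H[1]+.162*np.sin(t)])+s*np.array([c45,-c45])
    else: C=np.array([H[0]-(.162-s)*np.cos(t),H[1]+(.162-s)*np.sin(t)])
    C=C-.0075*np.array([c45,c45]);return (C[0],y,C[1])
E
python3 - <<'E'
from h import *
p,r=cur();A=ori((c45,0,-c45),(0,-1,0))
degs=[0,6,12,18,24,30,37,44,51,58,65,72,79,84,88,91,94,97,100]
print([np.round(lidtip(d),3).tolist() for d in degs])
plan(p,r,[(lidtip(d),A) for d in degs],0)
E
```

```text
[[-0.081, 0.01, 0.066], [-0.08, 0.01, 0.082], [-0.078, 0.01, 0.099], [-0.073, 0.01, 0.116], [-0.067, 0.01, 0.131], [-0.059, 0.01, 0.147], [-0.049, 0.01, 0.163], [-0.036, 0.01, 0.178], [-0.023, 0.01, 0.19], [-0.009, 0.01, 0.2], [0.007, 0.01, 0.208], [0.023, 0.01, 0.215], [0.04, 0.01, 0.219], [0.052, 0.01, 0.221], [0.062, 0.01, 0.222], [0.069, 0.01, 0.222], [0.077, 0.01, 0.221], [0.084, 0.01, 0.221], [0.091, 0.01, 0.22]]
[[0.003, 0.001, -0.003, -1.16, 0.05, -1.04, 0.0], [-0.0, -0.0, -0.0, -1.13, 0.0, -1.26, 0.0], [-0.0, -0.0, -0.0, -1.0, 0.0, -1.37, 0.0], [-0.0, -0.0, -0.0, -0.85, 0.0, -1.47, 0.0], [-0.0, -0.0, -0.0, -0.69, 0.0, -1.55, 0.0]]
[[-0.0, -0.0, -0.0, -0.52, 0.0, -1.61, 0.0], [-0.0, -0.0, -0.0, -0.39, 0.0, -1.94, 0.0], [-0.0, -0.0, -0.0, -0.16, 0.0, -1.97, 0.0], [-0.0, -0.0, -0.0, 0.08, 0.0, -1.77, 0.0], [-0.0, -0.0, -0.0, 0.28, 0.0, -1.71, 0.0]]
[[-0.0, -0.0, -0.0, 0.49, 0.0, -1.66, 0.0], [-0.0, -0.0, -0.0, 0.7, 0.0, -1.59, 0.0], [-0.0, -0.0, -0.0, 0.88, 0.0, -1.49, 0.0], [-0.0, -0.0, -0.0, 0.73, 0.0, -1.0, 0.0], [-0.0, -0.0, -0.0, 0.65, 0.0, -0.75, 0.0]]
[[-0.0, -0.0, -0.0, 0.52, 0.0, -0.53, 0.0], [-0.0, -0.0, -0.0, 0.55, 0.0, -0.5, 0.0], [-0.0, -0.0, -0.0, 0.58, 0.0, -0.47, 0.0], [-0.0, -0.0, -0.0, 0.59, 0.0, -0.44, 0.0]]
```

servo_tool([
  [[0,0,0,-1.16,0,-1.04,0],[0,0,0,-1.13,0,-1.26,0],[0,0,0,-1.0,0,-1.37,0],[0,0,0,0,0,0,0]],
])

```text
time_s: 4.9
position: [0.5095, -0.2691, 0.2319]
tcp_rot: [2.473, 0.985, -1.022]
force: [-0.3, -0.2, -0.5]
width: 0.0009
```

```bash
python3 - <<'E'
from h import *
rep();st=ctrl.get_state();print(st['joint_pos'].round(2))
im,d=ctrl.read_camera('wrist');im2,_=ctrl.read_camera('scene')
cv2.imwrite('pics/w3.png',np.vstack([im[60:],cv2.resize(im2[180:360,180:500],(640,360))])[:600])
E
```

```text
t 4.9 tip_st [-0.0779  0.0093  0.1003] F [-0.3 -0.2 -0.5] w 0.001
[[0.71, -0.0, -0.71], [-0.0, -1.0, -0.0], [-0.71, 0.01, -0.71]]
[ 1.09  0.86 -0.8   2.11 -0.98  0.22  0.71]
```

View pics/w3.png

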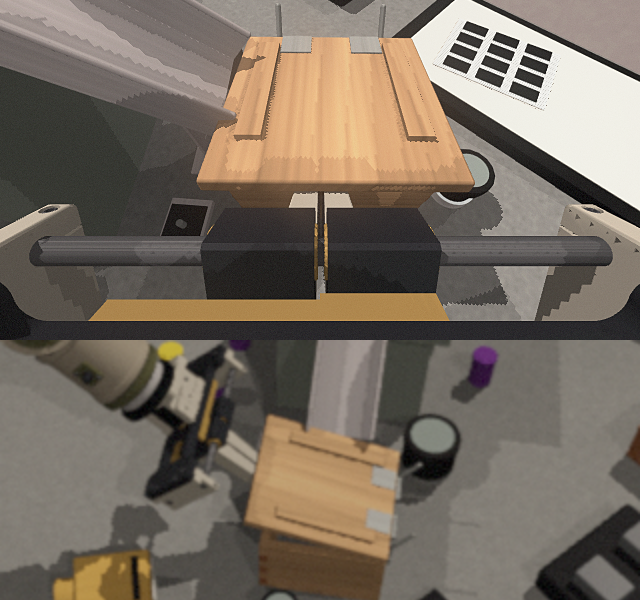

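servo_tool([
  [[0,0,0,-0.85,0,-1.47,0],[0,0,0,-0.69,0,-1.55,0],[0,0,0,-0.52,0,-1.61,0],[0,0,0,-0.39,0,-1.94,0],[0,0,0,-0.16,0,-1.97,0]],
])

```text
time_s: 5.5
position: [0.5394, -0.2404, 0.3077]
tcp_rot: [2.476, 0.987, -1.026]
force: [0.4, -0.6, -0.5]
width: 0.0006
```

servo_tool([
  [[0,0,0,0.08,0,-1.77,0],[0,0,0,0.28,0,-1.71,0],[0,0,0,0.49,0,-1.66,0],[0,0,0,0.7,0,-1.59,0],[0,0,0,0,0,0,0]],
])

```text
time_s: 6.0
position: [0.5831, -0.1978, 0.3451]
tcp_rot: [2.474, 0.991, -1.022]
force: [-0.0, 0.1, -0.1]
width: 0.0007
```

```bash
python3 - <<'E'
from h import *
rep();st=ctrl.get_state();print(st['joint_pos'].round(2))
im,d=ctrl.read_camera('wrist');im2,_=ctrl.read_camera('scene')
cv2.imwrite('pics/w4.png',np.vstack([im[60:],cv2.resize(im2[180:360,180:500],(640,360))])[:600])
p,r=cur();A=ori((c45,0,-c45),(0,-1,0))
plan(p,r,[(lidtip(d),A) for d in (79,84,88,91,94,97,100,103)],0)
E
```

```text
t 6.0 tip_st [0.0248 0.0109 0.2137] F [-0.   0.1 -0.1] w 0.001
[[0.71, 0.0, -0.71], [-0.0, -1.0, -0.0], [-0.71, 0.0, -0.71]]
[ 0.85  0.64 -0.68  2.01 -0.97  0.37  0.43]
[[0.001, 0.001, -0.001, 0.74, 0.11, -1.69, 0.0], [-0.0, -0.0, 0.0, 0.74, 0.0, -1.0, 0.0], [-0.0, -0.0, 0.0, 0.65, 0.0, -0.75, 0.0], [-0.0, -0.0, 0.0, 0.52, 0.0, -0.53, 0.0], [-0.0, -0.0, 0.0, 0.55, 0.0, -0.5, 0.0]]
[[-0.0, -0.0, 0.0, 0.57, 0.0, -0.47, 0.0], [-0.0, -0.0, 0.0, 0.6, 0.0, -0.44, 0.0], [-0.0, -0.0, 0.0, 0.62, 0.0, -0.42, 0.0]]
```

View pics/w4.png

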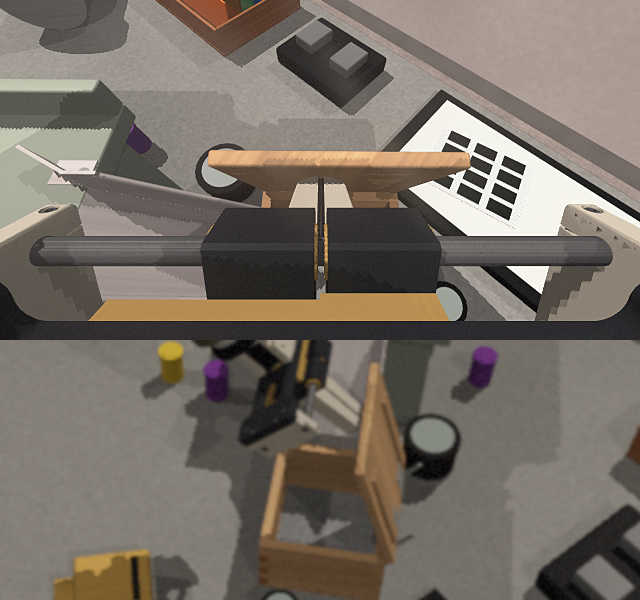

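Lid nearly upright (~72°+). Continue gently past upright.

servo_tool([
  [[0,0,0,0.74,0.1,-1.69,0],[0,0,0,0.74,0,-1.0,0],[0,0,0,0.65,0,-0.75,0],[0,0,0,0.52,0,-0.53,0],[0,0,0,0.55,0,-0.5,0]],
])

```text
time_s: 6.6
position: [0.6222, -0.1623, 0.3535]
tcp_rot: [2.475, 0.989, -1.025]
force: [-0.3, 1.4, 0.7]
width: 0.0004
```

servo_tool([
  [[0,0,0,0.57,0,-0.47,0],[0,0,0,0.6,0,-0.44,0],[0,0,0,0.62,0,-0.42,0],[0,0,0,0,0,0,0],[0,0,0,0,0,0,0]],
])

```text
time_s: 7.1
position: [0.638, -0.1472, 0.3505]
tcp_rot: [2.474, 0.989, -1.024]
force: [-0.5, -0.3, -0.8]
width: 0.0002
```

```bash
python3 - <<'E'
from h import *
rep();st=ctrl.get_state();print(st['joint_pos'].round(2))
im,d=ctrl.read_camera('wrist');im2,_=ctrl.read_camera('scene')
cv2.imwrite('pics/w5.png',np.vstack([im[60:],cv2.resize(im2[100:360,180:500],(640,520))[:]])[:600])
cv2.imwrite('pics/w5.png',np.vstack([im[60:],cv2.resize(im2[180:360,180:500],(640,360))])[:600])
p,r=cur();A=ori((c45,0,-c45),(0,-1,0))
E
```

```text
t 7.1 tip_st [0.0993 0.0095 0.2189] F [-0.5 -0.3 -0.8] w 0.0
[[0.71, 0.0, -0.71], [-0.0, -1.0, -0.0], [-0.71, 0.0, -0.71]]
[ 0.71  0.65 -0.64  1.94 -0.97  0.33  0.33]
```

View pics/w5.png

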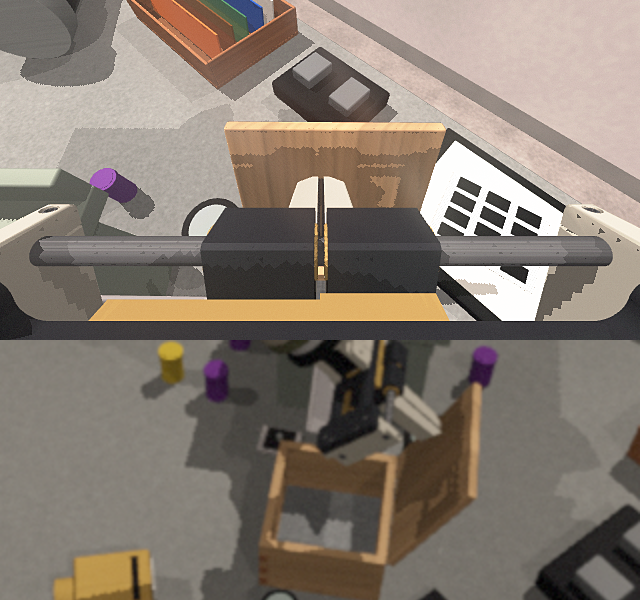

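```bash
python3 - <<'E'
from h import *
p,r=cur()
for sg in (1,-1):
    B=ori((0,0,-1),(sg,0,0));print(sg)
    plan(p,r,[((.0,.01,.32),r),((-.015,.33,.36),B)],2)
E
```

```text
1
[[0.0, 0.0, 0.0, -3.53, -0.01, -0.04, 2.0], [0.0, 0.0, 0.0, -3.54, -0.02, -0.03, 2.0], [0.0, 0.0, 0.0, -3.53, -0.01, -0.04, 2.0], [0.0, 0.0, 0.0, -3.54, -0.02, -0.03, 2.0], [-0.106, -0.044, -0.044, 0.11, -2.28, -1.07, 2.0]]
[[-0.106, -0.044, -0.044, 0.15, -2.15, -1.31, 2.0], [-0.106, -0.044, -0.044, 0.18, -1.99, -1.54, 2.0], [-0.106, -0.044, -0.044, 0.19, -1.81, -1.75, 2.0], [-0.106, -0.044, -0.044, 0.19, -1.61, -1.93, 2.0], [-0.106, -0.044, -0.044, 0.16, -1.38, -2.1, 2.0]]
[[-0.106, -0.044, -0.044, 0.12, -1.15, -2.24, 2.0], [-0.106, -0.044, -0.044, 0.07, -0.9, -2.36, 2.0], [-0.106, -0.043, -0.044, -0.0, -0.64, -2.44, 2.0], [-0.106, -0.044, -0.044, -0.09, -0.38, -2.49, 2.0], [-0.106, -0.043, -0.044, -0.18, -0.13, -2.51, 2.0]]
[[-0.105, -0.044, -0.043, -0.29, 0.13, -2.5, 2.0], [-0.106, -0.043, -0.044, -0.42, 0.38, -2.46, 2.0], [-0.105, -0.044, -0.043, -0.54, 0.61, -2.39, 2.0]]
-1
[[0.0, 0.0, 0.0, -3.53, -0.01, -0.04, 2.0], [0.0, 0.0, 0.0, -3.54, -0.02, -0.03, 2.0], [0.0, 0.0, 0.0, -3.53, -0.01, -0.04, 2.0], [0.0, 0.0, 0.0, -3.54, -0.02, -0.03, 2.0], [0.106, -0.044, 0.044, 0.11, -2.28, -1.07, 2.0]]
[[0.106, -0.044, 0.044, -0.04, -2.38, -0.82, 2.0], [0.106, -0.044, 0.044, -0.17, -2.45, -0.56, 2.0], [0.106, -0.044, 0.044, -0.3, -2.49, -0.29, 2.0], [0.106, -0.044, 0.044, -0.42, -2.49, -0.01, 2.0], [0.106, -0.044, 0.044, -0.52, -2.45, 0.28, 2.0]]
[[0.106, -0.044, 0.044, -0.61, -2.38, 0.56, 2.0], [0.106, -0.044, 0.044, -0.68, -2.28, 0.83, 2.0], [0.106, -0.044, 0.043, -0.74, -2.15, 1.1, 2.0], [0.106, -0.044, 0.044, -0.77, -1.99, 1.35, 2.0], [0.105, -0.044, 0.043, -0.79, -1.8, 1.59, 2.0]]
[[0.106, -0.044, 0.044, -0.79, -1.58, 1.8, 2.0], [0.105, -0.044, 0.043, -0.77, -1.35, 1.99, 2.0], [0.106, -0.044, 0.044, -0.73, -1.09, 2.15, 2.0]]
```

servo_tool([
  [[0,0,0,-3.5,0,0,0],[0,0,0,-3.5,0,0,0],[0,0,0,-3.5,0,0,0],[0,0,0,-3.5,0,0,0],[-0.106,-0.044,-0.044,0.11,-2.28,-1.07,2]],
])

```text
time_s: 7.7
position: [0.5551, -0.1988, 0.4582]
tcp_rot: [2.349, 1.046, -1.01]
force: [0.5, 0.4, -0.3]
width: 0.0045
```

servo_tool([
  [[-0.106,-0.044,-0.044,0.15,-2.15,-1.31,2],[-0.106,-0.044,-0.044,0.18,-1.99,-1.54,2],[-0.106,-0.044,-0.044,0.19,-1.81,-1.75,2],[-0.106,-0.044,-0.044,0.19,-1.61,-1.93,2],[-0.106,-0.044,-0.044,0.16,-1.38,-2.1,2]],
])

```text
time_s: 8.2
position: [0.5072, -0.0814, 0.4906]
tcp_rot: [1.681, 1.323, -0.895]
force: [-0.2, -0.3, -0.5]
width: 0.0199
```

servo_tool([
  [[-0.106,-0.044,-0.044,0.12,-1.15,-2.24,2],[-0.106,-0.044,-0.044,0.07,-0.9,-2.36,2],[-0.106,-0.043,-0.044,0,-0.64,-2.44,2],[-0.106,-0.044,-0.044,-0.09,-0.38,-2.49,2],[-0.106,-0.044,-0.044,-0.18,-0.13,-2.51,2]],
])

```text
time_s: 8.7
position: [0.4585, 0.0301, 0.5244]
tcp_rot: [1.018, 1.452, -0.74]
force: [-0.0, -0.7, 0.4]
width: 0.0199
```

servo_tool([
  [[-0.106,-0.044,-0.044,-0.29,0.13,-2.5,2],[-0.106,-0.044,-0.044,-0.42,0.38,-2.46,2],[-0.106,-0.044,-0.044,-0.54,0.61,-2.39,2],[0,0,0,0,0,0,2]],
])

```text
time_s: 9.1
position: [0.4286, 0.0993, 0.5452]
tcp_rot: [0.623, 1.475, -0.627]
force: [1.1, 0.3, 0.3]
width: 0.0198
```

```bash
python3 - <<'E'
from h import *
rep();st=ctrl.get_state();print(st['joint_pos'].round(2))
im,d=ctrl.read_camera('wrist');K,M=T('wrist',st)
for n,h in (('film_can',.185),('film_can_center',.2105),('chute_head',.185),('chute_mid',.143),('spare_can',.185),('slide_mount',.185),('shelf_top',.185)):
    for x in ctrl.landmark_of(n,'wrist')[:2]:
        u,v=x['point'][0]*640,x['point'][1]*400;print(n,round(x['p'],2),int(u),int(v),Sx(ray_z(K,M,u,v,h)).round(4))
im2,_=ctrl.read_camera('scene')
cv2.imwrite('pics/w6.png',np.vstack([im[:],cv2.resize(im2[80:280,180:500],(640,400))])[:])
E
python3 -c "
import cv2;a=cv2.imread('pics/w6.png');cv2.imwrite('pics/w6.png',cv2.resize(a,(480,600)))"
```

```text
t 9.1 tip_st [-0.0141  0.3318  0.3592] F [1.1 0.3 0.3] w 0.02
[[-0.0, 1.0, 0.01], [-0.0, 0.01, -1.0], [-1.0, -0.0, 0.0]]
[ 0.25  0.14 -0.68  2.    0.1   1.04  0.29]
film_can 0.86 203 216 [-0.1625  0.2926  0.185 ]
film_can 0.77 242 182 [-0.1097  0.3375  0.185 ]
film_can_center 0.89 318 259 [-0.0153  0.2471  0.2105]
film_can_center 0.89 199 227 [-0.1575  0.2885  0.2105]
chute_head 0.74 330 293 [0.0013 0.1819 0.185 ]
chute_head 0.63 323 318 [-0.0086  0.1412  0.185 ]
spare_can 0.6 391 159 [0.0708 0.3681 0.185 ]
slide_mount 0.78 312 166 [-0.024  0.358  0.185]
shelf_top 0.92 332 216 [0.0012 0.2955 0.185 ]
```

View pics/w6.png

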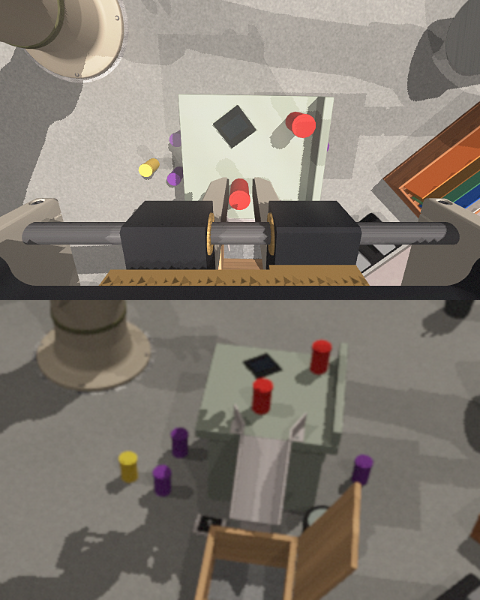

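```bash
cat >> h.py <<'E'
t20=np.radians(20);B=ori((0,-np.sin(t20),-np.cos(t20)),(1,0,0))
E
python3 - <<'E'
from h import *
p,r=cur()
p,r=plan(p,r,[((-.0155,.305,.30),B),((-.0155,.29,.198),B)],2)
E
```

```text
[[0.0, -0.116, 0.001, 2.3, -0.0, -1.33, 2.0], [0.0, -0.116, 0.0, 2.13, -0.01, -1.59, 2.0], [0.001, -0.116, 0.001, 1.93, -0.01, -1.82, 2.0], [-0.0, 0.0, -0.0, 3.37, 0.0, -0.69, 2.0], [-0.0, 0.0, -0.0, 3.36, 0.0, -0.7, 2.0]]
[[-0.0, 0.0, -0.0, 3.37, 0.0, -0.69, 2.0]]
```

servo_tool([
  [[0,-0.116,0,2.3,0,-1.33,2],[0,-0.116,0,2.13,0,-1.59,2],[0,-0.116,0,1.93,0,-1.82,2],[0,0,0,2.0,0,-0.69,2],[0,0,0,0,0,0,2]],
])

```text
time_s: 10.05
position: [0.4021, 0.1246, 0.4522]
tcp_rot: [0.487, 1.156, -0.704]
force: [0.4, -0.1, -1.0]
width: 0.02
```

```bash
python3 - <<'E'
from h import *
rep();p,r=cur()
p,r=plan(p,r,[((-.0155,.29,.198),B)],2)
E
```

```text
t 10.05 tip_st [-0.0165  0.306   0.2772] F [ 0.4 -0.1 -1. ] w 0.02
[[-0.0, 1.0, 0.01], [-0.34, 0.0, -0.94], [-0.94, -0.01, 0.34]]
[[0.003, -0.001, 0.002, 4.0, 0.03, -0.62, 2.0], [0.003, -0.001, 0.002, 4.0, 0.02, -0.62, 2.0]]
```

servo_tool([
  [[0,0,0,2.5,0.05,-0.4,2],[0,0,0,2.5,0.05,-0.4,2],[0,0,0,2.0,0,-0.3,2],[0,0,0,1.0,0,-0.15,2],[0,0,0,0,0,0,2]],
])

```text
time_s: 10.55
position: [0.4148, 0.1132, 0.3742]
tcp_rot: [0.491, 1.154, -0.706]
force: [-0.9, -0.9, -0.3]
width: 0.0196
```

```bash
python3 - <<'E'
from h import *
rep();p,r=cur()
plan(p,r,[((-.0155,.272,.198),B),((0,.225,.198),B),((0,.195,.198),B)],2,vmax=.007)
im,d=ctrl.read_camera('wrist');im2,_=ctrl.read_camera('scene')
cv2.imwrite('pics/w7.png',cv2.resize(np.vstack([im,cv2.resize(im2[80:205,280:480],(640,400))]),(480,600)))
E
```

```text
t 10.55 tip_st [-0.0149  0.2888  0.1994] F [-0.9 -0.9 -0.3] w 0.02
[[-0.0, 1.0, 0.0], [-0.34, 0.0, -0.94], [-0.94, -0.0, 0.34]]
[[0.0, -0.0, 0.001, 0.23, -0.04, 0.5, 2.0], [0.001, -0.001, 0.001, 0.24, -0.04, 0.51, 2.0], [0.0, -0.0, 0.001, 0.23, -0.05, 0.5, 2.0], [0.0, -0.0, 0.0, 0.2, 0.19, 0.55, 2.0], [0.0, -0.0, 0.0, 0.2, 0.19, 0.55, 2.0]]
[[0.0, -0.0, 0.0, 0.2, 0.2, 0.55, 2.0], [0.0, -0.0, 0.0, 0.2, 0.19, 0.55, 2.0], [0.0, -0.0, 0.0, 0.2, 0.2, 0.55, 2.0], [0.0, -0.0, 0.0, 0.2, 0.19, 0.56, 2.0], [0.0, -0.0, 0.0, 0.2, 0.2, 0.55, 2.0]]
[[0.0, -0.0, 0.0, 0.21, 0.19, 0.56, 2.0], [0.0, -0.0, 0.0, 0.2, 0.0, 0.56, 2.0], [0.0, -0.0, 0.0, 0.21, 0.0, 0.56, 2.0], [0.0, -0.0, 0.0, 0.2, 0.0, 0.57, 2.0], [0.0, -0.0, 0.0, 0.21, 0.0, 0.56, 2.0]]
[[0.0, -0.0, 0.0, 0.2, 0.0, 0.57, 2.0]]
```

View pics/w7.png

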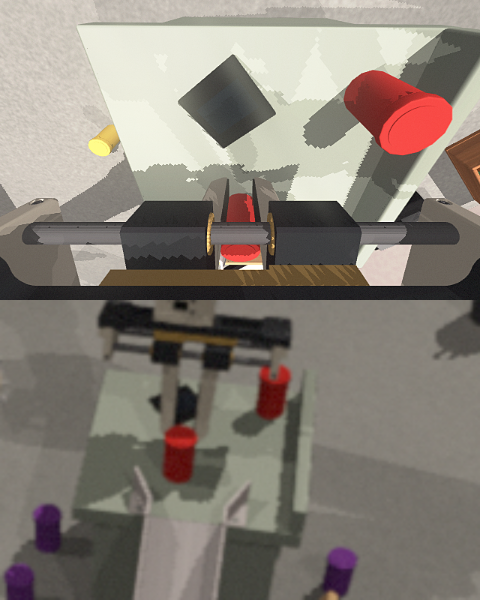

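servo_tool([
  [[0,0,0,0.23,-0.04,0.5,2],[0,0,0,0.23,-0.04,0.5,2],[0,0,0,0.23,-0.04,0.5,2],[0,0,0,0.2,0.19,0.55,2],[0,0,0,0.2,0.19,0.55,2]],
])

```text
time_s: 11.15
position: [0.4359, 0.095, 0.3734]
tcp_rot: [0.491, 1.152, -0.704]
force: [-0.4, 0.8, -0.3]
width: 0.02
```

servo_tool([
  [[0,0,0,0.2,0.19,0.55,2],[0,0,0,0.2,0.19,0.55,2],[0,0,0,0.2,0.19,0.55,2],[0,0,0,0.2,0.19,0.55,2],[0,0,0,0,0,0,2]],
])

```text
time_s: 11.65
position: [0.4578, 0.0833, 0.3732]
tcp_rot: [0.491, 1.152, -0.704]
force: [-0.2, 0.3, -0.6]
width: 0.0197
```

```bash
python3 - <<'E'
from h import *
rep();p,r=cur()
plan(p,r,[((0,.22,.198),B),((0,.195,.198),B)],2,vmax=.007)
im,d=ctrl.read_camera('wrist');im2,_=ctrl.read_camera('scene')
K,M=T('scene')
for n,h in (('film_can',.185),('film_can_center',.2105)):
    for x in ctrl.landmark_of(n,'scene')[:6]:
        u,v=x['point'][0]*640,x['point'][1]*400;print(n,round(x['p'],2),int(u),int(v),Sx(ray_z(K,M,u,v,h)).round(4))
cv2.imwrite('pics/w8.png',cv2.resize(np.vstack([im,cv2.resize(im2[80:205,280:480],(640,400))]),(480,600)))
E
```

```text
t 11.65 tip_st [-0.004   0.2373  0.1984] F [-0.2  0.3 -0.6] w 0.02
[[-0.0, 1.0, 0.0], [-0.34, 0.0, -0.94], [-0.94, -0.0, 0.34]]
[[0.001, -0.0, 0.0, 0.21, 0.12, 0.54, 2.0], [0.0, -0.0, 0.001, 0.21, 0.13, 0.54, 2.0], [0.001, -0.0, 0.0, 0.21, 0.12, 0.53, 2.0], [-0.0, -0.0, 0.0, 0.21, 0.0, 0.59, 2.0], [-0.0, -0.0, 0.0, 0.21, 0.0, 0.59, 2.0]]
[[-0.0, -0.0, 0.0, 0.21, 0.0, 0.58, 2.0], [-0.0, -0.0, 0.0, 0.22, 0.0, 0.59, 2.0]]
film_can 0.69 356 164 [-0.0036  0.2071  0.185 ]
film_can 0.68 418 198 [0.1469 0.1248 0.185 ]
film_can 0.66 268 198 [-0.1863  0.0667  0.185 ]
film_can 0.54 300 182 [-0.126   0.1274  0.185 ]
film_can 0.5 289 211 [-0.1344  0.0361  0.185 ]
film_can_center 0.76 357 155 [-0.0023  0.214   0.2105]
film_can_center 0.58 421 191 [0.149  0.1209 0.2105]
film_can_center 0.54 298 175 [-0.1292  0.1241  0.2105]
film_can_center 0.51 289 199 [-0.1343  0.0503  0.2105]
film_can_center 0.5 264 192 [-0.1928  0.0601  0.2105]
```

View pics/w8.png

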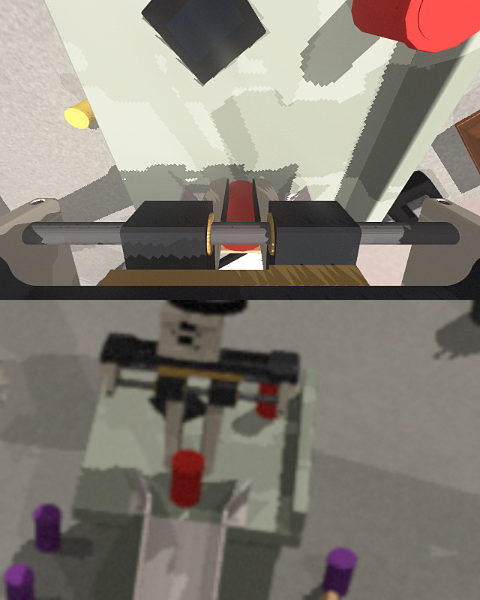

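servo_tool([
  [[0,0,0,0.21,0.12,0.54,2],[0,0,0,0.21,0.12,0.54,2],[0,0,0,0.21,0.12,0.54,2],[0,0,0,0.21,0,0.59,2],[0,0,0,0.21,0,0.59,2]],
])

```text
time_s: 12.35
position: [0.4808, 0.0641, 0.3729]
tcp_rot: [0.491, 1.152, -0.704]
force: [-0.6, 0.6, 0.2]
width: 0.02
```

servo_tool([
  [[0,0,0,0.21,0,0.59,2],[0,0,0,0.21,0,0.59,2],[0,0,0,0,0,0,2],[0,0,0,0,0,0,2]],
])

```text
time_s: 12.75
position: [0.489, 0.0554, 0.373]
tcp_rot: [0.491, 1.153, -0.704]
force: [-0.0, 0.1, 0.0]
width: 0.0199
```

```bash
python3 - <<'E'
from h import *
rep()
im,d=ctrl.read_camera('top');im2,_=ctrl.read_camera('scene')
cv2.imwrite('pics/w9.png',np.vstack([cv2.resize(im[100:260,180:436],(480,300)),cv2.resize(im2[100:320,260:500],(480,440))])[:600])
E
```

```text
t 12.75 tip_st [-0.0007  0.1956  0.1981] F [-0.   0.1  0. ] w 0.02
[[-0.0, 1.0, 0.0], [-0.34, 0.0, -0.94], [-0.94, -0.0, 0.34]]
```

View pics/w9.png

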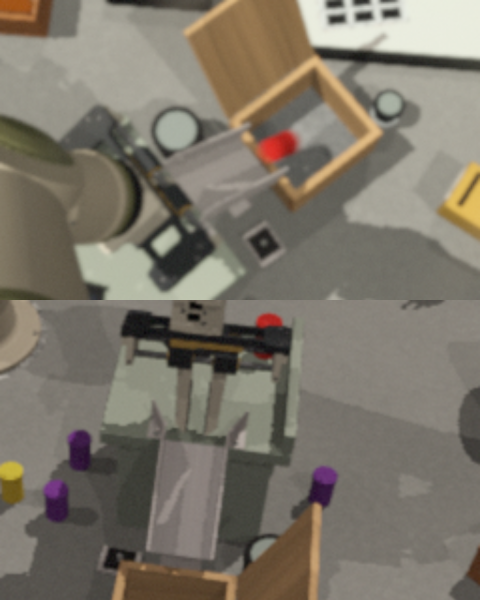

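servo_tool([
  [[0,0,0,-2.5,0,0,2],[0,0,0,-3,0,0,2],[0,0,0,-3,0,0,2],[0,0,0,-3,0,0,2],[0,0,0,0,0,0,2]],
])

```text
time_s: 13.35
position: [0.4615, 0.0858, 0.4844]
tcp_rot: [0.492, 1.148, -0.7]
force: [0.5, -0.1, 0.2]
width: 0.0203
```

servo_tool([
  [[0,0,0,0,0,0,2],[0,0,0,0,0,0,2],[0,0,0,0,0,0,2],[0,0,0,0,0,0,2],[0,0,0,0,0,0,2]],
])

```text
time_s: 13.85
position: [0.4621, 0.084, 0.4805]
tcp_rot: [0.49, 1.154, -0.704]
force: [-0.1, 0.3, 0.1]
width: 0.02
```

```bash
python3 - <<'E'
from h import *
rep()
for k in range(2):
    im,d=ctrl.read_camera('top');im2,d2=ctrl.read_camera('scene')
    for c,I,D in (('top',im,d),('scene',im2,d2)):
        K,M=T(c);J=I.astype(int);m=(J[...,2]>110)&(J[...,1]<60)&(J[...,0]<60)
        n,l,s,ce=cv2.connectedComponentsWithStats(m.astype(np.uint8))
        for i in range(1,n):
            if s[i,4]>25:
                v,u=np.nonzero(l==i);w=np.array([px2w(K,M,a,b,D[b,a]) for a,b in zip(u,v)]);print(c,ce[i].round(1),s[i,4],Sx(np.median(w,0)).round(3))
cv2.imwrite('pics/w10.png',np.vstack([cv2.resize(im[100:260,180:436],(480,300)),cv2.resize(im2[150:330,260:500],(480,360))])[:600])
E
```

```text
t 13.85 tip_st [-0.0005  0.2349  0.3056] F [-0.1  0.3  0.1] w 0.02
[[-0.0, 1.0, 0.0], [-0.34, 0.0, -0.94], [-0.94, -0.0, 0.34]]
top [341.7 153.4] 209 [ 0.041 -0.034  0.04 ]
scene [394.1 110.8] 81 [0.071 0.364 0.235]
scene [358.4 280.3] 59 [ 0.036 -0.021  0.039]
top [341.7 153.4] 209 [ 0.041 -0.035  0.04 ]
scene [394.1 110.9] 79 [0.072 0.364 0.235]
scene [358.5 280.3] 58 [ 0.036 -0.021  0.039]
```

View pics/w10.png

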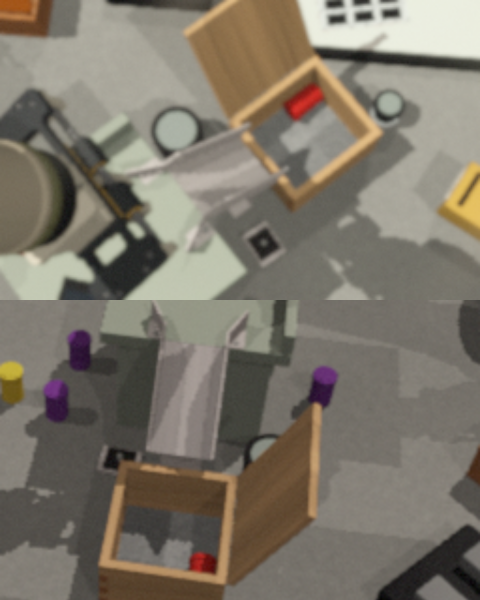

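The can lies still in the box at about station (0.041, -0.035) with its top surface at z ≈ 0.04. The lid is open on its stays, the bystanders are standing, and the arm is clear.

```bash
python3 - <<'E'
from h import *
print(ctrl.sign_off())
E
```

```text
the job is handed in; nothing more can be done
None
```

The lid is open and leaning on its stays, and the film can is lying in the catch box. I handed the job in at about 14 s of the 62 s allowed.

- **Lid:** I put the closed fingertips under the front lip and swung the lid up and over. The last pictures show it leaning back on its stays with nothing touching it. I judged the angle by eye and did not measure it.
- **Can:** I slid the can upright to the chute's edge with two slightly open fingertips, without pinching it. It went down the chute.
- **Can at rest:** Two successive pairs of pictures, after the arm had pulled back, show it lying still in the box. It is near station x ≈ 0.04 m, y ≈ -0.03 m, with its upper surface about 0.04 m above the table. The top and scene cameras differ by about 5 mm in x and 13 mm in y, but both are well inside the box walls.
- **Other things:** The spare can measured within about 4 mm of its first estimate. The other bystanders I checked only by eye: those in the last pictures look unmoved, but the slide mount is out of their view. I last saw it lying in place during the push.
- **Forces:** The wrist force read at most about 2 N at the end of each move. It is a noisy reading and not a direct measure of finger contact.

No check failed.

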